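# Pull the hemmed-in transformer for testing

### The job

The transformer in the open equipment chassis is hemmed in by the capacitor can and the finned heatsink: first park both of those upright on the rubber mat without shifting the transformer, then lift the transformer out and set it flat between the corner lips of the tester, squarely, with its long side along the tester's display box. Then put the capacitor and the heatsink back upright exactly where each stood in the chassis, the heatsink square to the chassis as before. Set everything down gently rather than dropping it, tip nothing over, and leave the bottle and the solder spool where they are.

Things in the scene. Friction and masses are not known exactly. Their poses are not given: they have to be found in the camera images.
- chassis: Fixed open aluminium tray 250 (x) x 240 (y) mm, walls 18 mm high. Origin: centre of underside, z up; the parts stand on its floor, 3 mm above the origin. Capacitor and heatsink (in either order) stand at x -6, y 14 and at x -16, y 66 mm. More than 57 mm to -y of the origin a low board and a connector up to 27 mm high are fixed; a terminal strip 19 mm high lies along the -x wall.
- transformer: Loose mains transformer, dark steel core with two copper coils, 42 (x) x 80 (y) x 46 (z) mm, 0.5 kg. Origin: centre of underside, y along its long side. Stands 45 mm to +x of the chassis's origin, long side along the chassis's y, 56 mm in front of the +x wall. Grip it across its 42 mm, once nothing stands 8 mm from its -x face.
- capacitor: Loose upright grey capacitor can with a black top and two screw terminals, 44 mm diameter, 58 mm high, 0.12 kg. Origin: centre of underside, z up. About 8 mm lie between it and its neighbours, too little for a finger: of capacitor and heatsink, the one farther to the chassis's +y is free on its -x and +x sides; once that is gone the other is free on its -y and +y sides.
- heatsink: Loose dark finned heatsink block, 44 x 44 x 50 (z) mm, 0.15 kg, its sides parallel to the chassis's. Origin: centre of underside, z up; the fins run along its x. Can be gripped across either pair of sides. Crowded as said for the capacitor.
- mat: Fixed black rubber parking mat, 200 (x) x 140 (y) x 3 mm, on the robot's left or right. Origin: centre of underside. Room for two parts, for instance 45 mm to either side of its middle along its x.
- tester: Fixed grey transformer tester, on the side opposite the mat. Origin: on the bench under the middle of the seat; the platform is 20 mm above it. Four metal corner lips 6 mm high frame the seat, a black field with 62 (x) x 100 (y) mm of room; the middles of its sides are open. A display box 55 mm high begins 90 mm to +x. The transformer's long side goes along the tester's y, either way round.
- bottle: Bystander: small white squeeze bottle with a red tip, 44 mm diameter, 105 mm high. Origin: centre of underside.
- spool: Bystander: aluminium solder spool standing on its end, 60 mm diameter, 40 mm high. Origin: centre of underside.
Mind the look-alikes: they are no part of the job. Leave any purple look-alike of the capacitor alone.

How it is judged:
By the outcome, as a careful person would: the job done as asked, in the order asked, and still so for the second after the job is handed in, with the robot touching nothing.
It also fails if it takes over 138 s, if anything falls off the work surface, if the arm or the gripper's body presses on something with over 40 N, if the wrist force passes 120 N, or if a joint passes its speed limit or range.

### The arm

A 6-joint arm with a two-finger parallel gripper is mounted at the origin on the work surface. World frame = base frame: x ahead of the robot, y to its left, z up, the work surface at z = 0. Lengths are in mm, angles in rad, forces in N, time in s.
With the tool pointing down it reaches from about 400 to 925 mm from the base axis. Payload 12.5 kg.
Tool frame: the origin (TCP) lies midway between the tips of the shut fingers; the grasp point (between the pads) lies 19 mm behind it (env.pinch_z is the distance from the TCP to the grasp point, in mm); z points along the fingers, y is the line along which they close (so a half turn about z gives the same grasp; the last joint's range is limited). The gripper opens to 95 mm and grips with 3 to 60 N. Pads are 20 mm wide; open, the fingers measure 119 mm over their backs; the gripper's body (75 mm by 180 mm) begins 59 mm behind the grasp point.
Start: joints at [0.999, 0.491, 1.559, -0, 1.092, -0.106], TCP at [280.698, 558.44, 214.661] pointing down, gripper open.
Joint ranges: [-3.1, 3.1], [-0.84, 2.19], [0.05, 2.79], [-1.13, 4.28], [0.06, 2.93], [-2.69, 2.69]. Speed limits (rad/s): [2.22, 2.22, 2.79, 3.14, 3.14, 3.14].

### API

Orientations are given as [roll, pitch, yaw] about the fixed x, y, z axes, in that order (R = Rz(yaw) Ry(pitch) Rx(roll)).
In Python, from cell import readout, eyes, job_done, env gives the robot as it stands.
- The arm moves only by the shell command python3 -m jog 'ROWS'. ROWS is a JSON object of lists of equal length, an entry for each row: "dp": the shift along the tool's x, y, z in mm, a list of three; "twist": the turn about the tool's z in degrees; "claw": the closure, from -1 (fully open) to 1 (shut). A call has 1 to 8 rows; each row is the pose to reach, as a shift and turn from the pose commanded when the call began, along the tool's axes at that moment; what a row does not reach only later rows make up. A row lasts 1/12 s, in which the tool goes at most 41.7 mm and 7.16 degrees, less where a joint would pass 70% of its speed; a pose out of reach is approached as far as the arm can. A call with a gripper value outside its range is refused whole. The fingers move at their own pace and stop on an object; the grip force is fixed at half the most. Time passes only in rows, so rows that repeat a pose let the fingers close. It gives the time, the measured TCP pose, the force and the opening at its end, in the units of the state.
- readout.state(): the state, without advancing time (a new reading comes with each control period).
- eyes.read_camera(name): name is "scene" or "side" or "wrist"; returns the picture (480x640x3 uint8, red, green, blue); there is no depth.
- eyes.camera_model(name): a dict with "intrinsics" (3x3 intrinsics, pixels), "R" (3x3) and "t" (3): a world point X has camera coordinates R X + t. Camera axes: x right, y down, z forward; pixel columns grow to the right and rows downward; lengths in mm; the calibration is good to about 2 mm. A picture is of the moment at which its call begins: read the wrist's pose just before it. camera_model takes no time and is no camera call; for the wrist camera it gives the pose at the moment of the call.
- job_done(): hands the job in, once; it reports no verdict.
The state is a dict: "t": time; "joints": joint angles; "qvel": joint speeds; "tau": joint torques, N m; "eef_pos": TCP position; "tcp_rot": TCP orientation; "ft_force": force on the tool from outside, world axes, zero at the start; "moment": the same for the moment, N m; "opening": opening from 0.0 (shut) to 1.0 (fully open).
Only numpy, scipy, OpenCV 4.12 (cv2) and the standard library are available. Lean on these libraries where they do the work, as an engineer would, in place of code of your own. Each camera call takes 0.05 s, during which the arm holds its last target. There are 200 camera calls.

## Working session

There is one attempt and no reset: what is moved stays moved. The work goes in short steps, Python scripts to look and compute and a shell command to move; the robot and the scene stay as the last step left them, time stands still between calls to the robot, and variables do not carry over. Pictures are saved under pics/ and viewed, on a budget of 14 in all, crops included, one or two more only if the job needs it, and the job is handed in when it is done.

```bash
ls; mkdir -p pics
python3 - <<'E'
from cell import readout,eyes,env
import cv2
print(readout.state(), env.pinch_z)
for n in("scene","side"):
    cv2.imwrite(f"pics/{n}0.png",eyes.read_camera(n)[:,:,::-1]); m=eyes.camera_model(n); print(n,m)
E
```

```text
pics
{'t': 0.0, 'joints': array([ 9.99390613e-01,  4.91564127e-01,  1.55949072e+00, -3.23354804e-05,
        1.09170507e+00, -1.05574035e-01]), 'qvel': array([ 2.21140444e-03,  1.96525287e-04, -5.65909343e-04, -2.13975328e-05,
       -5.09923199e-04,  6.90643882e-04]), 'tau': array([ 1.15567640e-03, -6.12655449e+01, -2.58188546e+01,  6.92686485e-02,
        4.81588009e-02, -1.36088329e-04]), 'eef_pos': array([280.55593719, 558.19359527, 214.04470335]), 'tcp_rot': array([-3.14042887e+00, -9.44860326e-05,  2.67577584e+00]), 'ft_force': array([-0.32801092, -0.13660413, -0.64469304]), 'moment': array([-0.04700097,  0.00925353, -0.01167158]), 'opening': 1.0006479705801041} 18.8
scene {'intrinsics': array([[581.76212634,   0.        , 326.67287995],
       [  0.        , 581.76212634, 236.89835832],
       [  0.        ,   0.        ,   1.        ]]), 'R': array([[-0.3406335 ,  0.94010903, -0.01279987],
       [ 0.5976332 ,  0.20599295, -0.77485577],
       [-0.72581222, -0.27159145, -0.63200847]]), 't': array([ 193.43350408, -309.93133369, 1589.650404  ])}
side {'intrinsics': array([[569.1203496 ,   0.        , 318.29568978],
       [  0.        , 569.1203496 , 232.66697033],
       [  0.        ,   0.        ,   1.        ]]), 'R': array([[ 0.78817963, -0.61531282, -0.01276731],
       [-0.48736689, -0.6113517 , -0.62347623],
       [ 0.3758276 ,  0.49763363, -0.78173805]]), 't': array([-409.10996869,  282.23987454, 1214.39048702])}
```

View pics/scene0.png

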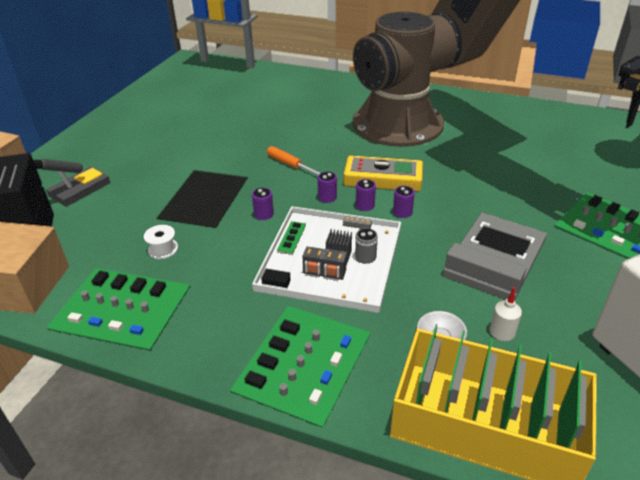

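View pics/side0.png

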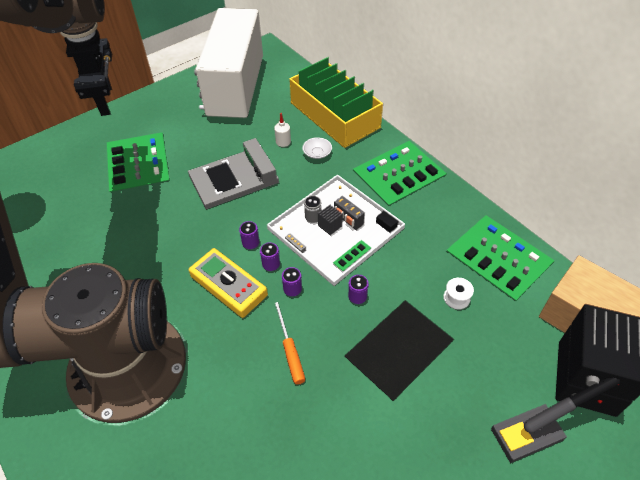

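Scene: the chassis centre is near (328,256), the grey capacitor at (367,245), the heatsink at (340,245) and the transformer at (327,262). The tester is at (495,250), the mat at (203,197), the bottle at (506,318) and the spool at (160,240). The four purple cans, at (262,203), (327,186), (365,194) and (403,201), stand outside the chassis and are look-alikes. The only grey can is the one in the chassis, on its +y side (the board is on the -y side), so it is the target.

```bash
cat > h.py <<'E'
import numpy as np,cv2
from cell import readout,eyes,env
from scipy.optimize import least_squares
def p2w(m,uv,z):
    R,t,K=m["R"],m["t"],m["intrinsics"]
    d=R.T@np.linalg.solve(K,[*uv,1.]); c=-R.T@t
    return (c+d*(z-c[2])/d[2])
def w2p(m,X):
    x=m["intrinsics"]@(m["R"]@np.asarray(X,float)+m["t"]); return x[:2]/x[2]
def to_tool(dx,dy,dz=0):
    from scipy.spatial.transform import Rotation as Ro
    R=Ro.from_euler("xyz",readout.state()["tcp_rot"]).as_matrix(); return R.T@np.array([dx,dy,dz])
E
python3 - <<'E'
from h import *
a=eyes.camera_model("scene");b=eyes.camera_model("side")
for m,ps in((a,dict(ch=[(290,208),(401,220)],)),(b,dict(ch=[(338,178),(404,226),(336,281),(268,226)]))):
    for p in ps["ch"]: print("ch",p2w(m,p,18).round())
for p in [(494,217),(546,231),(521,293),(445,275)]: print("tst s",p2w(a,p,20).round())
for p in [(475,230),(534,242)]: print("seat s",p2w(a,p,20).round())
for p in [(188,171),(247,178),(212,225),(159,215)]: print("mat s",p2w(a,p,3).round())
for p in [(404,302),(453,343),(394,398),(346,354)]: print("mat d",p2w(b,p,3).round())
for p in [(206,168),(231,160),(242,183),(217,194)]: print("seat d",p2w(b,p,20).round())
print("cap",p2w(a,(367,234),61).round(),p2w(b,(313,201),61).round())
print("bottle",p2w(b,(283,142),0).round(),p2w(a,(505,336),0).round(), "spool",p2w(b,(459,290),40).round())
E
```

```text
ch [ 477. -117.   18.]
ch [441. 121.  18.]
ch [690. 133.  18.]
ch [714. -98.  18.]
ch [ 477. -121.   18.]
ch [448. 113.  18.]
tst s [370. 304.  20.]
tst s [383. 410.  20.]
tst s [583. 379.  20.]
tst s [581. 241.  20.]
seat s [427. 273.  20.]
seat s [427. 389.  20.]
mat s [ 399. -419.    3.]
mat s [ 381. -269.    3.]
mat s [ 570. -260.    3.]
mat s [ 576. -388.    3.]
mat d [ 569. -254.    3.]
mat d [ 581. -396.    3.]
mat d [ 396. -408.    3.]
mat d [ 382. -272.    3.]
seat d [432. 386.  20.]
seat d [502. 369.  20.]
seat d [478. 277.  20.]
seat d [405. 285.  20.]
cap [560.  81.  61.] [565.  78.  61.]
bottle [668. 357.   0.] [677. 365.   0.] spool [ 668. -322.   40.]
```

```bash
python3 -m jog '{"dp":[[-267,-175,-80],[-267,-175,-80],[-267,-175,-80],[-267,-175,-80],[-267,-175,-80],[-267,-175,-80],[-267,-175,-80],[-267,-175,-80]],"twist":[57,57,57,57,57,57,57,57],"claw":[-1,-1,-1,-1,-1,-1,-1,-1]}'
python3 - <<'E'
from h import *
s=readout.state();print(s["eef_pos"],s["tcp_rot"],s["joints"])
print(to_tool(560-s["eef_pos"][0],75-s["eef_pos"][1]))
m=eyes.camera_model("wrist");print(m["R"],-m["R"].T@m["t"],m["intrinsics"])
E
```

```text
t: 0.77
eef_pos: [441.3, 280.0, 295.2]
tcp_rot: [3.142, 0.0, 1.674]
ft_force: [0.7, 0.7, -0.7]
opening: 1.002
[441.29571782 280.03185147 295.16344635] [3.14154381e+00 4.78751259e-05 1.67446565e+00] [ 4.39056298e-01  2.66474649e-01  1.69332831e+00 -6.62327613e-05
  1.18175934e+00  3.35412093e-01]
[-2.16215027e+02  9.68495149e+01  1.50817167e-02]
[[ 9.94722971e-01  1.02596401e-01 -4.35128697e-04]
 [ 9.89356296e-02 -9.58089779e-01  2.68841434e-01]
 [ 2.71652711e-02 -2.67465800e-01 -9.63184351e-01]] [433.25848467 354.27474474 465.476558  ] [[418.11430143   0.         316.49633063]
 [  0.         418.11430143 243.66778248]
 [  0.           0.           1.        ]]
```

```bash
python3 -m jog '{"dp":[[-216,97,0],[-216,97,0],[-216,97,0],[-216,97,0],[-216,97,0],[-216,97,0],[-216,97,0],[-216,97,0]],"twist":[0,0,0,0,0,0,0,0],"claw":[-1,-1,-1,-1,-1,-1,-1,-1]}'
python3 - <<'E'
from h import *
import json
m=eyes.camera_model("wrist");im=eyes.read_camera("wrist")[:,:,::-1]
json.dump({k:np.asarray(v).tolist() for k,v in m.items()},open("w1.json","w"))
cv2.imwrite("pics/w1.png",cv2.resize(im,None,fx=1.25,fy=1.25,interpolation=cv2.INTER_CUBIC))
E
```

```text
t: 1.43
eef_pos: [561.1, 76.8, 294.0]
tcp_rot: [-3.14, -0.0, 1.678]
ft_force: [-0.1, -0.2, 1.0]
opening: 0.999
```

View pics/w1.png

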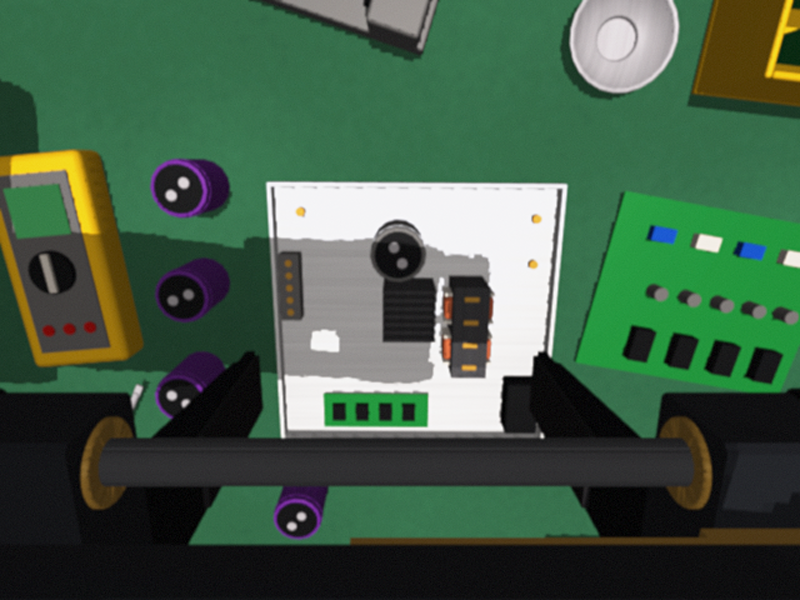

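Run:
```python
from h import *
import json
m={k:np.array(v) for k,v in json.load(open("w1.json")).items()}
q=lambda u,v,z:p2w(m,(u/1.25,v/1.25),z)
for n,p in dict(BL=(267,183,18),BR=(567,185,18),FL=(283,435,18),FR=(546,438,18),cap=(398,253,61),hsBLtop=(384,288,53),hsBR=(435,288,53),hsFL=(384,342,53),hsFR=(435,342,53),trBL=(450,290,49),trBR=(489,290,49),trFL=(452,377,49),trFR=(485,377,49)).items(): print(n,q(*p).round(1))
# enlarged crop
im=cv2.imread("pics/w1.png")[170:450,255:585]
cv2.imwrite("pics/w1c.png",cv2.resize(im,None,fx=2.1,fy=2.1,interpolation=cv2.INTER_CUBIC))
# predicted chassis
def pred(x,y,yaw):
    c,s=np.cos(yaw),np.sin(yaw); f=lambda a,b,z:[x+c*a-s*b,y+s*a+c*b,z]; return f
P=[(-125,120,18,267,183),(125,120,18,567,185),(-125,-120,18,283,435),(125,-120,18,546,438),(-16,66,61,398,253)]
def r(v): f=pred(*v); return np.concatenate([w2p(m,f(a,b,z))*1.25-[u,w] for a,b,z,u,w in P])
s=least_squares(r,[581,8,.1],loss="soft_l1");print(s.x,r(s.x).round(1))
f=pred(*s.x);print("cap",f(-16,66,61),"hs",f(-6,14,53),"tr",f(45,0,49))
```

```text
BL [447.8 120.3  18. ]
BR [696.4 145.3  18. ]
FL [ 472.5 -112.6   18. ]
FR [722.2 -88.8  18. ]
cap [561.7  80.9  61. ]
hsBLtop [553.7  49.8  53. ]
hsBR [594.7  54.2  53. ]
hsFL [558.3   3.7  53. ]
hsFR [600.6   8.2  53. ]
trBL [607.5  52.9  49. ]
trBR [639.3  56.3  49. ]
trFL [619.6 -23.1  49. ]
trFR [647.7 -20.1  49. ]
[5.84596672e+02 1.62454789e+01 1.06460721e-01] [-0.2 -2.5  0.5 -4.4  0.4  3.6 -0.7  0.9 -0.1  0.9]
cap [np.float64(561.6741149018109), np.float64(80.17165808331204), 61] hs [np.float64(577.1430050887387), np.float64(29.528658207862634), 53] tr [np.float64(629.3419001452813), np.float64(21.027166875393423), 49]
```

View pics/w1c.png

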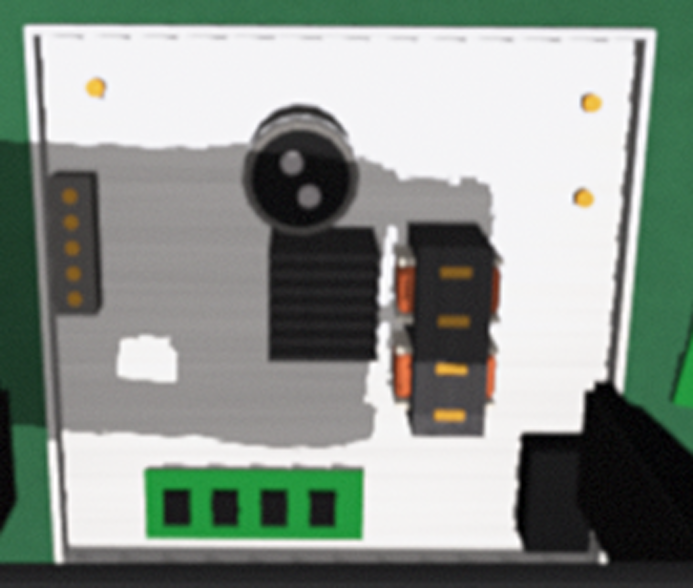

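The crop shows the grey can with two screw terminals inside the chassis, its top at about (300,172), the heatsink below it at (323,293) and the transformer at (448,330). This confirms the can as the capacitor, and its +y position fits the fitted chassis pose of (585,16) at 6.1°. I'll descend in two stages.

```bash
python3 -m jog '{"dp":[[3,1,40],[3,1,80],[3,1,120],[3,1,150],[3,1,175],[3,1,180],[3,1,180],[3,1,180]],"twist":[0,0,0,0,0,0,0,0],"claw":[-1,-1,-1,-1,-1,-1,-1,-1]}'
```

```text
t: 2.15
eef_pos: [561.8, 82.0, 115.8]
tcp_rot: [3.14, -0.0, 1.682]
ft_force: [0.4, -1.0, -0.1]
opening: 1.001
```

```bash
python3 -m jog '{"dp":[[-1,0,30],[-1,0,60],[-1,0,80],[-1,0,92],[-1,0,92],[-1,0,92],[-1,0,92],[-1,0,92]],"twist":[0,0,0,0,0,0,0,0],"claw":[-1,-1,-1,-1,-1,-1,-1,-1]}'
python3 - <<'E'
from h import *
cv2.imwrite("pics/w2.png",eyes.read_camera("wrist")[:,:,::-1])
s=readout.state();print(s["eef_pos"],s["tcp_rot"])
E
```

```text
t: 2.82
eef_pos: [562.4, 80.3, 24.2]
tcp_rot: [3.139, 0.0, 1.681]
ft_force: [0.2, 0.8, 0.2]
opening: 1.0
[562.27707003  80.32483176  24.03229061] [3.13931751e+00 1.10369178e-04 1.68101580e+00]
```

View pics/w2.png

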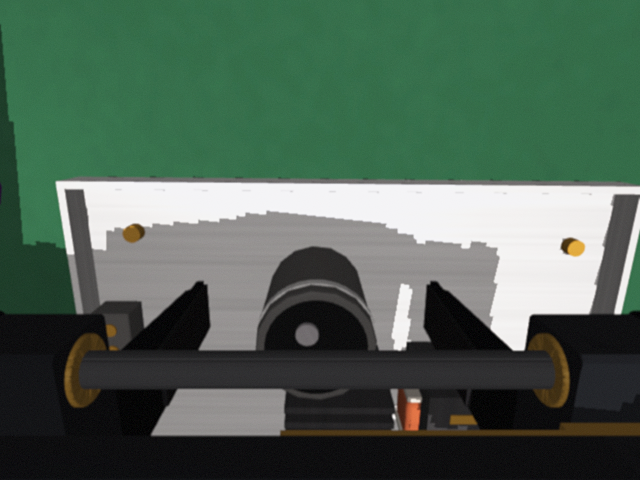

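Capacitor is centred at column 317 between the fingertips (209 and 427), with the chassis wall edge level in the picture. Closing.

```bash
python3 -m jog '{"dp":[[0,0,0],[0,0,0],[0,0,0],[0,0,0],[0,0,0],[0,0,0],[0,0,0],[0,0,0]],"twist":[0,0,0,0,0,0,0,0],"claw":[1,1,1,1,1,1,1,1]}'
python3 - <<'E'
from h import *
m=eyes.camera_model("wrist")
for v in(395,): print(p2w(m,(317,v),61), p2w(m,(317,287),61))
E
```

```text
t: 3.53
eef_pos: [561.6, 80.2, 22.6]
tcp_rot: [-3.142, -0.0, 1.681]
ft_force: [0.7, -0.5, -0.1]
opening: 0.496
[563.42451909  60.9529857   61.        ] [558.82379831 102.76502392  61.        ]
```

```bash
python3 -m jog '{"dp":[[0,0,0],[0,0,0],[0,0,0],[0,0,-10],[0,0,-40],[0,0,-80],[0,0,-110],[0,0,-110]],"twist":[0,0,0,0,0,0,0,0],"claw":[1,1,1,1,1,1,1,1]}'
python3 - <<'E'
from h import *
print(to_tool(522-561.5,-330+80-160.3), to_tool(1,0),to_tool(0,1))
E
```

```text
t: 4.2
eef_pos: [563.8, 80.4, 138.9]
tcp_rot: [3.133, 0.001, 1.681]
ft_force: [-0.6, 0.0, -0.7]
opening: 0.459
[-403.45653105  -84.43302234   -0.48196453] [-0.11010022  0.99388121  0.00883584] [9.93920277e-01 1.10101668e-01 3.24028260e-04]
```

```bash
python3 -m jog '{"dp":[[-20,-3,0],[-55,-10,0],[-95,-17,0],[-135,-24,0],[-175,-31,0],[-215,-38,0],[-255,-45,0],[-295,-52,0]],"twist":[0,0,0,0,0,0,0,0],"claw":[1,1,1,1,1,1,1,1]}'; python3 -m jog '{"dp":[[-40,-7,0],[-75,-13,0],[-97,-17,0],[-106,-19,0],[-108,-19,0],[-108,-19,0],[-108,-19,0],[-108,-19,0]],"twist":[0,0,0,0,0,0,0,0],"claw":[1,1,1,1,1,1,1,1]}'
```

```text
t: 4.87
eef_pos: [541.6, -220.5, 132.7]
tcp_rot: [-3.141, -0.0, 1.681]
ft_force: [-0.3, -0.1, -0.9]
opening: 0.456
t: 5.53
eef_pos: [535.6, -326.6, 132.7]
tcp_rot: [-3.141, -0.0, 1.683]
ft_force: [-0.2, 0.6, -1.2]
opening: 0.461
```

```bash
python3 -m jog '{"dp":[[0,0,25],[0,0,55],[0,0,80],[0,0,95],[0,0,102],[0,0,105],[0,0,107],[0,0,108]],"twist":[0,0,0,0,0,0,0,0],"claw":[1,1,1,1,1,1,1,1]}'; python3 -m jog '{"dp":[[0,0,0],[0,0,0.5],[0,0,1],[0,0,1.5],[0,0,2],[0,0,2],[0,0,2],[0,0,2]],"twist":[0,0,0,0,0,0,0,0],"claw":[1,1,1,1,1,1,1,1]}'
```

```text
t: 6.2
eef_pos: [535.9, -328.0, 25.4]
tcp_rot: [3.141, 0.001, 1.681]
ft_force: [1.0, -0.1, -0.4]
opening: 0.461
t: 6.87
eef_pos: [535.3, -328.1, 22.6]
tcp_rot: [3.142, -0.0, 1.681]
ft_force: [-0.5, 1.5, -0.9]
opening: 0.459
```

```bash
python3 -m jog '{"dp":[[0,0,0.5],[0,0,1],[0,0,1],[0,0,1]],"twist":[0,0,0,0],"claw":[1,1,1,1]}'
python3 - <<'E'
from h import *
cv2.imwrite("pics/w3.png",eyes.read_camera("wrist")[:,:,::-1])
E
```

```text
t: 7.2
eef_pos: [535.3, -328.1, 22.6]
tcp_rot: [3.141, 0.0, 1.681]
ft_force: [-2.4, 1.7, 9.1]
opening: 0.461
```

Contact is at 9 N. Releasing and rising.

```bash
python3 -m jog '{"dp":[[0,0,-0.5],[0,0,-0.5],[0,0,-0.5],[0,0,-0.5],[0,0,-0.5],[0,0,-0.5],[0,0,-0.5],[0,0,-0.5]],"twist":[0,0,0,0,0,0,0,0],"claw":[-0.5,-1,-1,-1,-1,-1,-1,-1]}'; python3 -m jog '{"dp":[[0,0,-15],[0,0,-50],[0,0,-90],[0,0,-130],[0,0,-170],[0,0,-195],[0,0,-200],[0,0,-200]],"twist":[0,0,0,0,0,0,0,0],"claw":[-1,-1,-1,-1,-1,-1,-1,-1]}'
python3 - <<'E'
from h import *
cv2.imwrite("pics/w4.png",eyes.read_camera("wrist")[:,:,::-1])
s=readout.state();print(s["eef_pos"]); print(to_tool(577-s["eef_pos"][0],30-s["eef_pos"][1]))
E
```

```text
t: 7.92
eef_pos: [535.3, -328.1, 22.0]
tcp_rot: [-3.142, -0.0, 1.681]
ft_force: [0.4, 0.4, 0.6]
opening: 0.958
t: 8.58
eef_pos: [535.7, -328.4, 224.0]
tcp_rot: [3.139, 0.002, 1.681]
ft_force: [-0.7, 0.1, -0.6]
opening: 1.002
[ 535.19390741 -328.0137183   222.06287264]
[ 3.51243694e+02  8.09285726e+01 -7.15297212e-02]
```

View pics/w4.png

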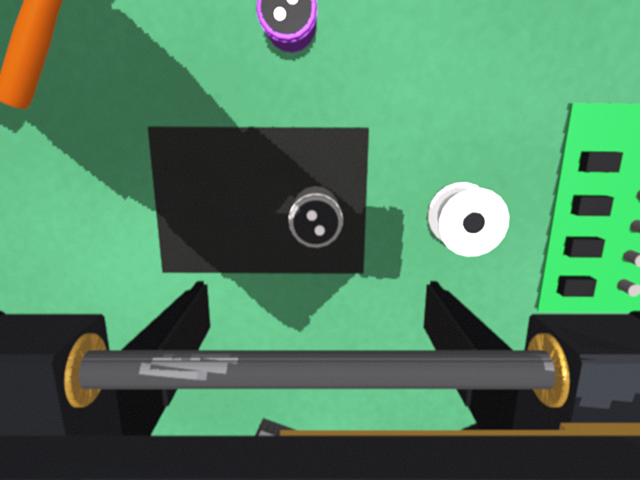

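The capacitor stands upright on the mat at (316,220), and the spool at (470,222) is untouched. Next is the heatsink, with a 90° twist.

```bash
python3 -m jog '{"dp":[[20,5,0],[60,15,0],[100,24,0],[140,33,0],[180,42,0],[220,51,0],[260,60,0],[300,69,0]],"twist":[5,12,19,26,33,40,47,54],"claw":[-1,-1,-1,-1,-1,-1,-1,-1]}';  python3 - <<'E'
from h import *
s=readout.state();print(s["eef_pos"]); print(to_tool(577-s["eef_pos"][0],30-s["eef_pos"][1]), 96.1-90-np.degrees(s["tcp_rot"][2]))
E
```

```text
t: 9.3
eef_pos: [569.1, -30.3, 220.0]
tcp_rot: [-3.139, 0.002, 0.759]
ft_force: [2.1, -0.6, -0.2]
opening: 0.998
[569.13701484 -30.27489472 220.03494791]
[ 4.71913597e+01 -3.83127240e+01  1.46252890e-02] -37.39601841136515
```

```bash
python3 -m jog '{"dp":[[20,-18,0],[34,-30,20],[39,-34,60],[39,-34,90],[39,-34,105],[39,-34,110],[39,-34,110],[39,-34,110]],"twist":[7,14,21,28,34,36,36,36],"claw":[-1,-1,-1,-1,-1,-1,-1,-1]}';  python3 - <<'E'
from h import *
m=eyes.camera_model("wrist")
cv2.imwrite("pics/w5.png",eyes.read_camera("wrist")[:,:,::-1])
s=readout.state();print(s["eef_pos"],s["tcp_rot"]); print(to_tool(577-s["eef_pos"][0],30-s["eef_pos"][1]), 6.1-np.degrees(s["tcp_rot"][2]))
f=lambda a,b,z:w2p(m,np.array([584.6+.9943*a-.1063*b,16.2+.1063*a+.9943*b,z])).round()
print(f(16,36,53),f(16,-8,53),f(-28,36,53),f(-28,-8,53),f(125,-120,18),f(125,120,18))
E
```

```text
t: 9.97
eef_pos: [573.8, 19.3, 110.7]
tcp_rot: [-3.141, 0.003, 0.138]
ft_force: [-0.0, -0.7, 0.2]
opening: 1.0
[574.25747901  19.26578407 111.45005758] [-3.14124565e+00  1.28012299e-03  1.38467443e-01]
[ 4.19786237e+00 -1.02529392e+01 -1.81602078e-03] -1.8336000924173277
[259. 216.] [338. 219.] [260. 290.] [335. 292.] [541.  24.] [117.   9.]
```

View pics/w5.png

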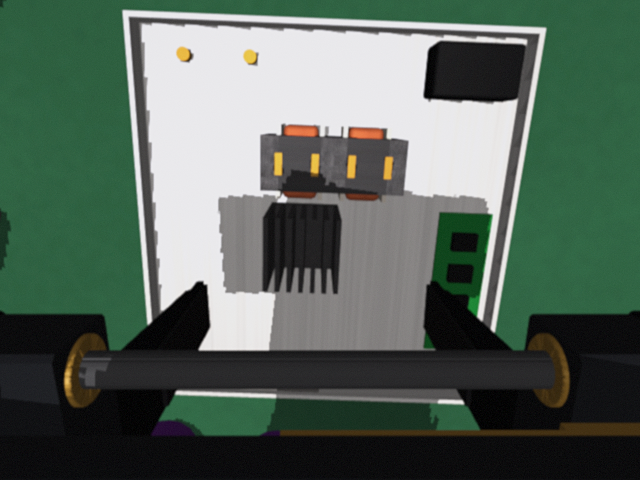

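```bash
python3 -m jog '{"dp":[[3,-5,0],[4,-9,0],[4,-9,5],[4,-9,20],[4,-9,25],[4,-9,25],[4,-9,25],[4,-9,25]],"twist":[1.8,1.8,1.8,1.8,1.8,1.8,1.8,1.8],"claw":[-1,-1,-1,-1,-1,-1,-1,-1]}';  python3 - <<'E'
from h import *
m=eyes.camera_model("wrist")
im=eyes.read_camera("wrist")[:,:,::-1].copy()
f=lambda a,b,z:w2p(m,np.array([584.6+.9943*a-.1063*b,16.2+.1063*a+.9943*b,z])).round()
for p in [f(16,36,53),f(16,-8,53),f(-28,36,53),f(-28,-8,53),f(125,-120,18),f(125,120,18),f(24,-40,49),f(24,40,49)]:
    print(p); cv2.circle(im,(int(p[0]),int(p[1])),3,(0,255,0),1)
cv2.imwrite("pics/w6.png",im)
s=readout.state();print(s["eef_pos"],s["tcp_rot"]); print(to_tool(577-s["eef_pos"][0],29.5-s["eef_pos"][1]), 6.1-np.degrees(s["tcp_rot"][2]))
E
```

```text
t: 10.68
eef_pos: [577.5, 28.7, 87.6]
tcp_rot: [3.142, -0.001, 0.106]
ft_force: [-0.5, 0.0, 0.2]
opening: 0.997
[269. 237.]
[356. 237.]
[272. 316.]
[354. 316.]
[572.  15.]
[108.  16.]
[419. 220.]
[262. 220.]
[577.52924111  28.65838561  87.65468214] [ 3.14151341e+00 -8.02866137e-04  1.05565664e-01]
[-4.37614087e-01 -8.92695164e-01 -4.22082974e-04] 0.051532992046107395
```

View pics/w6.png

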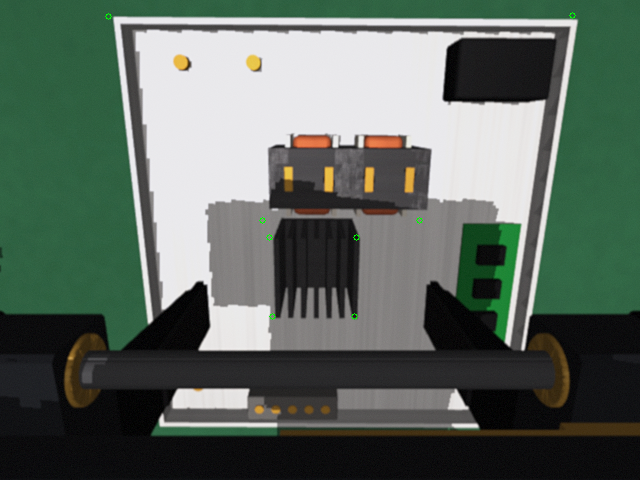

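Heatsink spans columns 275–358, centred at 316.5 against a finger midpoint of 317.5, and it is square. Descending and gripping.

```bash
python3 -m jog '{"dp":[[0,0,20],[0,0,45],[0,0,60],[0,0,65],[0,0,65],[0,0,65],[0,0,65],[0,0,65]],"twist":[0,0,0,0,0,0,0,0],"claw":[-1,-1,-1,-1,-1,-1,-1,-1]}';python3 -m jog '{"dp":[[0,0,0],[0,0,0],[0,0,0],[0,0,0],[0,0,0],[0,0,0],[0,0,0],[0,0,0]],"twist":[0,0,0,0,0,0,0,0],"claw":[1,1,1,1,1,1,1,1]}'; python3 -m jog '{"dp":[[0,0,0],[0,0,0],[0,0,0],[0,0,-3],[0,0,-20],[0,0,-55],[0,0,-90],[0,0,-110]],"twist":[0,0,0,0,0,0,0,0],"claw":[1,1,1,1,1,1,1,1]}'
```

```text
t: 11.4
eef_pos: [577.8, 28.7, 23.3]
tcp_rot: [3.141, -0.002, 0.105]
ft_force: [-0.1, -0.1, -0.4]
opening: 1.001
t: 12.07
eef_pos: [577.3, 28.8, 22.1]
tcp_rot: [-3.142, 0.0, 0.105]
ft_force: [-0.4, 0.3, 0.1]
opening: 0.495
t: 12.73
eef_pos: [578.0, 28.7, 135.5]
tcp_rot: [3.141, -0.003, 0.105]
ft_force: [-0.9, -1.4, -1.1]
opening: 0.461
```

```bash
python3 -m jog '{"dp":[[-9,17,0],[-25,48,0],[-43,82,0],[-61,116,0],[-79,150,0],[-97,184,0],[-115,218,0],[-133,252,0]],"twist":[0,0,0,0,0,0,0,0],"claw":[1,1,1,1,1,1,1,1]}';python3 -m jog '{"dp":[[-18,34,0],[-34,64,0],[-45,83,0],[-52,93,0],[-54,96,0],[-54,96,0],[-54,96,0],[-54,96,0]],"twist":[0,0,0,0,0,0,0,0],"claw":[1,1,1,1,1,1,1,1]}'
```

```text
t: 13.4
eef_pos: [470.5, -237.4, 132.4]
tcp_rot: [3.142, -0.0, 0.105]
ft_force: [1.0, 1.0, -1.6]
opening: 0.462
t: 14.07
eef_pos: [428.5, -335.7, 132.2]
tcp_rot: [-3.141, -0.0, 0.107]
ft_force: [-0.8, -0.2, -0.2]
opening: 0.463
```

```bash
python3 -m jog '{"dp":[[0,0,25],[0,0,55],[0,0,80],[0,0,95],[0,0,102],[0,0,105],[0,0,107],[0,0,108]],"twist":[0,0,0,0,0,0,0,0],"claw":[1,1,1,1,1,1,1,1]}'; python3 -m jog '{"dp":[[0,0,0],[0,0,0.5],[0,0,1],[0,0,1.5],[0,0,2],[0,0,2.5],[0,0,2.5],[0,0,2.5]],"twist":[0,0,0,0,0,0,0,0],"claw":[1,1,1,1,1,1,1,1]}'
```

```text
t: 14.73
eef_pos: [428.5, -337.0, 24.8]
tcp_rot: [3.141, -0.001, 0.106]
ft_force: [0.6, -1.2, -1.6]
opening: 0.459
t: 15.4
eef_pos: [428.0, -337.0, 22.1]
tcp_rot: [3.141, -0.0, 0.105]
ft_force: [-1.3, 0.3, 4.7]
opening: 0.466
```

```bash
python3 -m jog '{"dp":[[0,0,0],[0,0,0],[0,0,0],[0,0,0],[0,0,0],[0,0,0],[0,0,0],[0,0,0]],"twist":[0,0,0,0,0,0,0,0],"claw":[-0.5,-1,-1,-1,-1,-1,-1,-1]}'; python3 -m jog '{"dp":[[0,0,-15],[0,0,-50],[0,0,-90],[0,0,-130],[0,0,-170],[0,0,-195],[0,0,-200],[0,0,-200]],"twist":[0,0,0,0,0,0,0,0],"claw":[-1,-1,-1,-1,-1,-1,-1,-1]}'; python3 -m jog '{"dp":[[20,-20,0],[50,-50,0],[80,-80,0],[110,-110,0],[140,-140,0],[165,-165,0],[170,-170,0],[170,-170,0]],"twist":[-5,-12,-19,-26,-33,-40,-45,-45],"claw":[-1,-1,-1,-1,-1,-1,-1,-1]}'
python3 - <<'E'
from h import *
s=readout.state();print(s["eef_pos"]); print(to_tool(629.3-s["eef_pos"][0],26-s["eef_pos"][1]), 96.1-np.degrees(s["tcp_rot"][2]))
m=eyes.camera_model("side");im=eyes.read_camera("side")[:,:,::-1]
cv2.imwrite("pics/s1.png",cv2.resize(im[150:420,180:500],None,fx=2.4,fy=2.2))
E
```

```text
t: 16.07
eef_pos: [427.9, -337.0, 21.6]
tcp_rot: [-3.141, -0.0, 0.105]
ft_force: [0.2, 0.9, 0.0]
opening: 0.957
t: 16.73
eef_pos: [428.2, -337.3, 223.3]
tcp_rot: [3.139, -0.002, 0.105]
ft_force: [-0.1, -0.8, 0.3]
opening: 1.0
t: 17.4
eef_pos: [579.7, -147.7, 219.2]
tcp_rot: [-3.139, 0.001, 0.898]
ft_force: [-0.7, -0.4, 0.3]
opening: 0.999
[ 579.68911318 -147.65855018  219.23815909]
[ 1.66737576e+02 -6.94053679e+01  8.74295319e-02] 44.64336075267127
```

View pics/s1.png

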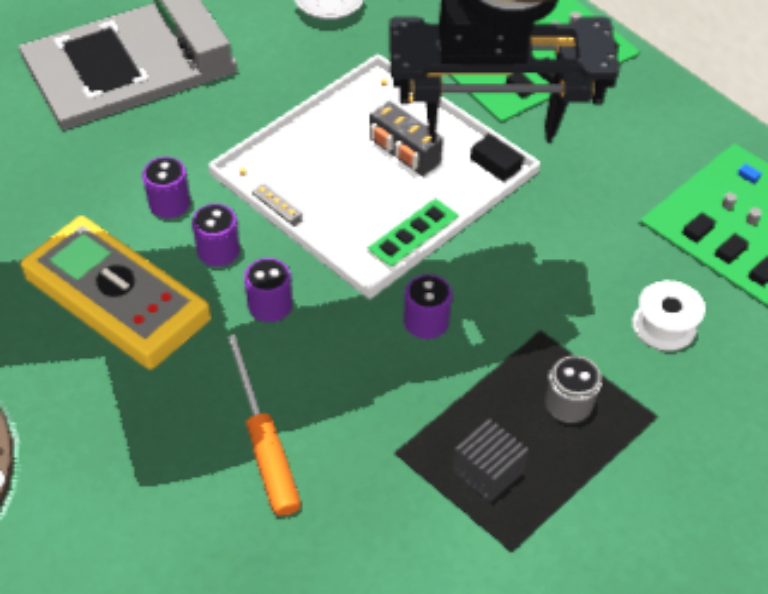

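Capacitor at (573,388) and heatsink at (490,458) both stand on the mat. Going to the transformer.

```bash
python3 -m jog '{"dp":[[30,-12,0],[65,-26,0],[100,-40,0],[135,-54,0],[155,-62,0],[163,-66,0],[163,-66,0],[163,-66,0]],"twist":[-7,-14,-21,-28,-35,-42,-44.5,-44.5],"claw":[-1,-1,-1,-1,-1,-1,-1,-1]}';  python3 -m jog '{"dp":[[0,0,30],[0,0,65],[0,0,95],[0,0,115],[0,0,120],[0,0,120],[0,0,120],[0,0,120]],"twist":[0,0,0,0,0,0,0,0],"claw":[-1,-1,-1,-1,-1,-1,-1,-1]}'
python3 - <<'E'
from h import *
m=eyes.camera_model("wrist")
im=eyes.read_camera("wrist")[:,:,::-1].copy()
cv2.imwrite("pics/w7.png",im)
s=readout.state();print(s["eef_pos"],s["tcp_rot"]); print(to_tool(629.3-s["eef_pos"][0],21-s["eef_pos"][1]), 96.1-np.degrees(s["tcp_rot"][2]))
E
```

```text
t: 18.12
eef_pos: [629.6, 17.4, 220.5]
tcp_rot: [-3.14, -0.0, 1.666]
ft_force: [-0.5, -0.2, 0.5]
opening: 1.003
t: 18.78
eef_pos: [630.9, 17.6, 103.1]
tcp_rot: [3.139, 0.0, 1.666]
ft_force: [0.1, -0.1, 0.4]
opening: 0.999
[630.92240715  17.8177234  103.24087297] [3.13909261e+00 3.52956562e-04 1.66614232e+00]
[ 3.32227828 -1.31207337 -0.00445287] 0.6370771836842977
```

View pics/w7.png

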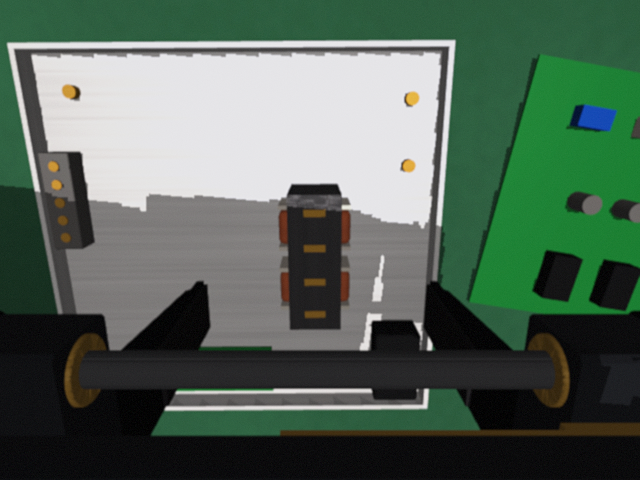

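Run:
```python
from h import *
m=eyes.camera_model("wrist")
for p in[(315,207,49),(315,328,49),(315,186,3),(315,226,30),(315,287,30),(284,210,27),(284,243,27),(284,272,27),(284,302,27),(349,287,27)]: print(p,p2w(m,p[:2],p[2]).round(1))
im=cv2.imread("pics/w7.png")[175:340,250:390];cv2.imwrite("pics/w7c.png",cv2.resize(im,None,fx=3.6,fy=3.6,interpolation=cv2.INTER_CUBIC))
```

```text
(315, 207, 49) [626.7  50.3  49. ]
(315, 328, 49) [633.4 -21.9  49. ]
(315, 186, 3) [626.1  55.4   3. ]
(315, 226, 30) [628.   35.3  30. ]
(315, 287, 30) [631.7  -3.5  30. ]
(284, 210, 27) [608.7  42.6  27. ]
(284, 243, 27) [610.2  22.2  27. ]
(284, 272, 27) [611.6   3.4  27. ]
(284, 302, 27) [613.1 -16.7  27. ]
(349, 287, 27) [653.1  -2.7  27. ]
```

View pics/w7c.png

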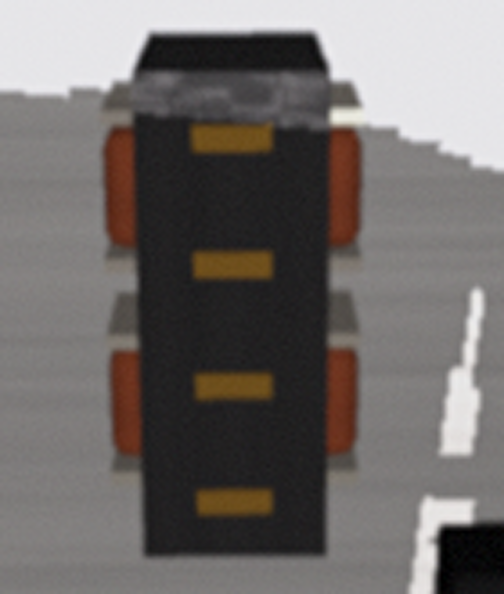

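The top face spans picture rows 194–329, and the coils with their flanges make up the 42 mm width. Its centre is 1.3 mm left of the finger midpoint. Correcting and descending.

```bash
python3 -m jog '{"dp":[[3,-1,0],[3,-1,30],[3,-1,60],[3,-1,80],[3,-1,88],[3,-1,91],[3,-1,91],[3,-1,91]],"twist":[-0.6,-0.6,-0.6,-0.6,-0.6,-0.6,-0.6,-0.6],"claw":[-1,-1,-1,-1,-1,-1,-1,-1]}';python3 -m jog '{"dp":[[0,0,0],[0,0,0],[0,0,0],[0,0,0],[0,0,0],[0,0,0],[0,0,0],[0,0,0]],"twist":[0,0,0,0,0,0,0,0],"claw":[1,1,1,1,1,1,1,1]}'; python3 -m jog '{"dp":[[0,0,0],[0,0,0],[0,0,0],[0,0,0],[0,0,0],[0,0,0],[0,0,0],[0,0,0]],"twist":[0,0,0,0,0,0,0,0],"claw":[1,1,1,1,1,1,1,1]}'
```

```text
t: 19.5
eef_pos: [629.7, 21.1, 12.0]
tcp_rot: [3.14, 0.0, 1.678]
ft_force: [1.0, -0.0, 1.3]
opening: 0.998
t: 20.17
eef_pos: [629.0, 21.1, 10.6]
tcp_rot: [-3.142, -0.0, 1.678]
ft_force: [0.6, 0.6, 0.2]
opening: 0.496
t: 20.83
eef_pos: [629.0, 21.1, 10.6]
tcp_rot: [3.141, -0.0, 1.678]
ft_force: [1.0, 0.0, -1.1]
opening: 0.442
```

```bash
python3 -m jog '{"dp":[[0,0,-3],[0,0,-10],[0,0,-30],[0,0,-60],[0,0,-95],[0,0,-125],[0,0,-140],[0,0,-140]],"twist":[0,0,0,0,0,0,0,0],"claw":[1,1,1,1,1,1,1,1]}';python3 -m jog '{"dp":[[15,-12,0],[40,-32,0],[70,-56,0],[100,-80,0],[130,-105,0],[160,-129,0],[190,-153,0],[205,-165,0]],"twist":[0,3,6,9,12,15,18,20],"claw":[1,1,1,1,1,1,1,1]}'
python3 - <<'E'
from h import *
print(to_tool(427-readout.state()["eef_pos"][0],223-readout.state()["eef_pos"][1]))
E
```

```text
t: 21.5
eef_pos: [630.1, 21.0, 154.7]
tcp_rot: [3.136, 0.001, 1.678]
ft_force: [0.2, 1.2, -5.1]
opening: 0.441
t: 22.17
eef_pos: [439.1, 208.9, 149.6]
tcp_rot: [-3.138, 0.001, 1.327]
ft_force: [1.2, 0.2, -3.9]
opening: 0.44
[ 10.80636417 -15.12372933   0.03423801]
```

```bash
python3 -m jog '{"dp":[[6,-8,0],[6,-8,0],[6,-8,0],[6,-8,0],[6,-8,0],[6,-8,0]],"twist":[0,0,0,0,0,0],"claw":[1,1,1,1,1,1]}'
python3 - <<'E'
from h import *
import json
m=eyes.camera_model("wrist")
im=eyes.read_camera("wrist")[:,:,::-1].copy()
json.dump({k:np.asarray(v).tolist() for k,v in m.items()},open("w8.json","w"))
cv2.imwrite("pics/w8.png",cv2.resize(im,None,fx=1.25,fy=1.25,interpolation=cv2.INTER_CUBIC))
s=readout.state();print(s["eef_pos"],s["tcp_rot"])
E
```

```text
t: 22.67
eef_pos: [437.3, 214.3, 150.4]
tcp_rot: [-3.141, 0.0, 1.328]
ft_force: [0.3, 0.4, -4.7]
opening: 0.44
[437.18391158 214.40107193 150.45004142] [-3.14147552e+00  4.10901324e-05  1.32779110e+00]
```

View pics/w8.png

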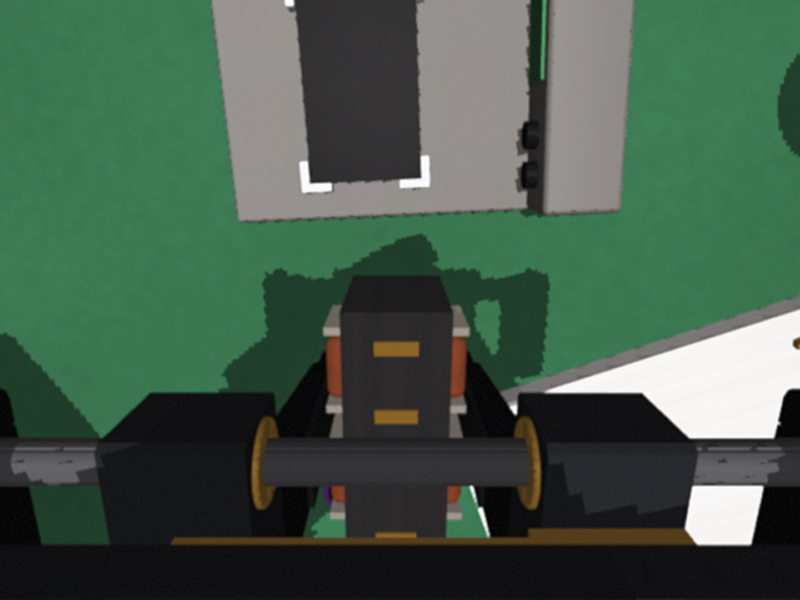

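```bash
python3 -m jog '{"dp":[[3,1,-20],[10,3,-55],[17,6,-90],[20,7,-115],[20,7,-120],[20,7,-120],[20,7,-120],[20,7,-120]],"twist":[-1.5,-1.5,-1.5,-1.5,-1.5,-1.5,-1.5,-1.5],"claw":[1,1,1,1,1,1,1,1]}'
python3 - <<'E'
from h import *
import json
m=eyes.camera_model("wrist")
im=eyes.read_camera("wrist")[:,:,::-1].copy()
json.dump({k:np.asarray(v).tolist() for k,v in m.items()},open("w9.json","w"))
cv2.imwrite("pics/w9f.png",im)
cv2.imwrite("pics/w9.png",cv2.resize(im[0:280,130:530],None,fx=2,fy=2,interpolation=cv2.INTER_CUBIC))
s=readout.state();print(s["eef_pos"],s["tcp_rot"])
E
```

```text
t: 23.38
eef_pos: [447.5, 232.2, 268.7]
tcp_rot: [-3.139, 0.002, 1.355]
ft_force: [0.7, 0.3, -4.6]
opening: 0.439
[447.61837125 232.25473133 268.78191798] [-3.13889530e+00  1.70089731e-03  1.35471853e+00]
```

View pics/w9.png

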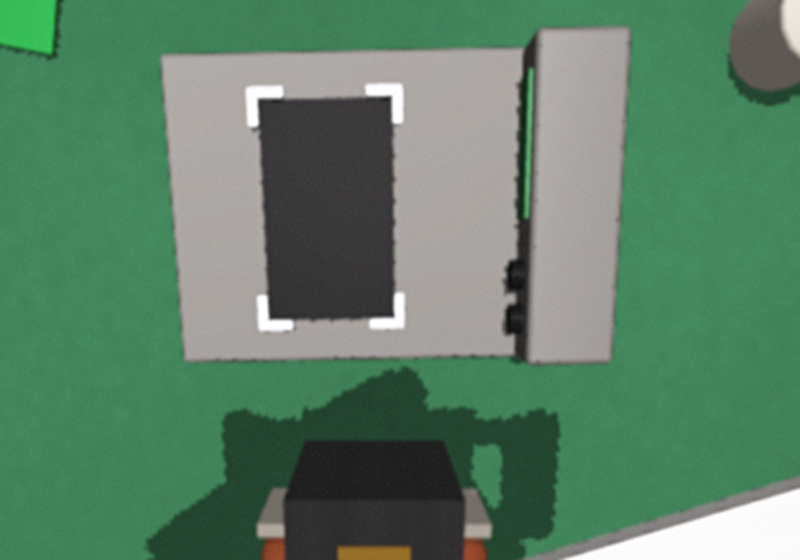

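Run:
```python
from h import *
import json
m={k:np.array(v) for k,v in json.load(open("w9.json")).items()}
P=[(-31,50,259,99),(31,50,393,97),(31,-50,394,319),(-31,-50,267,320)]
L=[(246,87),(402,84),(404,327),(259,330)]
W=[p2w(m,(130+u/2,v/2),20)[:2] for _,_,u,v in P]; print(np.round(W,1),np.mean(W,0))
Wl=[p2w(m,(130+u/2,v/2),26)[:2] for u,v in L]; print(np.round(Wl,1),np.mean(Wl,0))
def r(v):
    c,s=np.cos(v[2]),np.sin(v[2])
    return np.concatenate([np.array([v[0]+c*a-s*b,v[1]+s*a+c*b])-w for (a,b,_,_),w in zip(P,W)])
s=least_squares(r,[454,330,-.2]);print(s.x,np.degrees(s.x[2]),r(s.x).round(1))
e=readout.state();print(w2p(m,e["eef_pos"]), e["eef_pos"],np.degrees(e["tcp_rot"][2]))
```

```text
[[426.1 383.2]
 [486.5 370.7]
 [466.  272.4]
 [404.8 285.4]] [445.83815064 327.90716293]
[[422.1 388.1]
 [491.3 374.1]
 [469.9 268.1]
 [400.6 281.9]] [445.98919916 328.05685646]
[ 4.45838151e+02  3.27907163e+02 -2.09083245e-01] -11.97958751305995 [-0.2  0.1  0.  -0.3 -0.2  0.2  0.4  0. ]
[316.90964184 302.75450191] [447.61837125 232.25473133 268.78191798] 77.6196539691708
```

```bash
python3 -m jog '{"dp":[[15,-4,0],[40,-10,0],[65,-16,0],[85,-20,0],[94,-22,0],[94,-22,0],[94,-22,0],[94,-22,0]],"twist":[-0.4,-0.4,-0.4,-0.4,-0.4,-0.4,-0.4,-0.4],"claw":[1,1,1,1,1,1,1,1]}'; python3 -m jog '{"dp":[[0,0,30],[0,0,65],[0,0,100],[0,0,135],[0,0,165],[0,0,185],[0,0,190],[0,0,190]],"twist":[0,0,0,0,0,0,0,0],"claw":[1,1,1,1,1,1,1,1]}'
python3 - <<'E'
from h import *
im=eyes.read_camera("wrist")[:,:,::-1].copy()
cv2.imwrite("pics/w10.png",im)
s=readout.state();print(s["eef_pos"],np.degrees(s["tcp_rot"][2])); print(to_tool(446-s["eef_pos"][0],329-s["eef_pos"][1]))
E
```

```text
t: 24.1
eef_pos: [446.8, 328.4, 270.1]
tcp_rot: [-3.141, 0.001, 1.362]
ft_force: [0.4, -1.0, -5.2]
opening: 0.441
t: 24.77
eef_pos: [446.8, 328.3, 79.8]
tcp_rot: [-3.14, 0.002, 1.361]
ft_force: [-0.7, 0.1, -5.1]
opening: 0.441
[447.37815471 328.81539362  81.09952752] 77.99209306297269
[-1.06153517e-01 -1.38640591e+00 -6.14534389e-05]
```

View pics/w10.png

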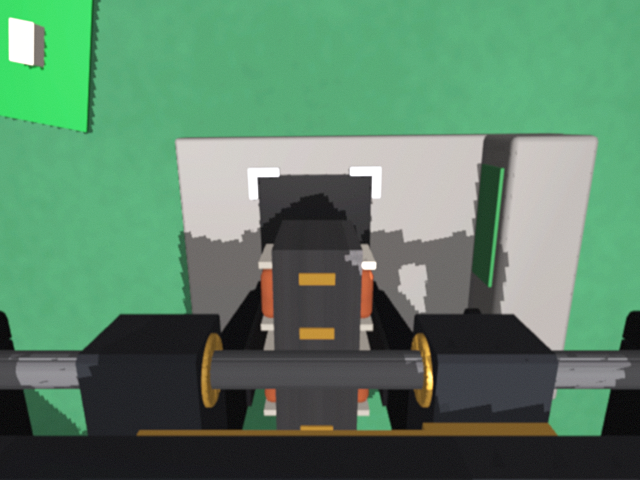

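Lips are at (264,182) and (366,180); the seat centre at column 314.5 against the transformer at 316.5 calls for about −1 mm. The edges are nearly level. Lowering.

```bash
python3 -m jog '{"dp":[[0,-1.2,5],[0,-1.2,20],[0,-1.2,35],[0,-1.2,44],[0,-1.2,47],[0,-1.2,48],[0,-1.2,49],[0,-1.2,50]],"twist":[-0.3,-0.3,-0.3,-0.3,-0.3,-0.3,-0.3,-0.3],"claw":[1,1,1,1,1,1,1,1]}'; python3 -m jog '{"dp":[[0,0,0],[0,0,0.5],[0,0,1],[0,0,1.5],[0,0,2],[0,0,2],[0,0,2]],"twist":[0,0,0,0,0,0,0],"claw":[1,1,1,1,1,1,1]}'
```

```text
t: 25.48
eef_pos: [446.2, 329.8, 31.4]
tcp_rot: [3.14, -0.001, 1.367]
ft_force: [-0.7, -0.6, -4.3]
opening: 0.442
t: 26.07
eef_pos: [445.7, 329.5, 28.6]
tcp_rot: [-3.142, -0.0, 1.367]
ft_force: [0.4, -0.0, -5.5]
opening: 0.437
```

```bash
python3 -m jog '{"dp":[[0,0,0.5],[0,0,1],[0,0,1.3],[0,0,1.3]],"twist":[0,0,0,0],"claw":[1,1,1,1]}'
```

```text
t: 26.4
eef_pos: [445.7, 329.6, 27.6]
tcp_rot: [3.141, -0.0, 1.367]
ft_force: [-1.4, -0.5, -0.5]
opening: 0.441
```

The load has come off the wrist, so it is seated. Releasing.

```bash
python3 -m jog '{"dp":[[0,0,0.2],[0,0,0.2],[0,0,0.2],[0,0,0.2],[0,0,0.2],[0,0,0.2],[0,0,0.2],[0,0,0.2]],"twist":[0,0,0,0,0,0,0,0],"claw":[0,-0.5,-1,-1,-1,-1,-1,-1]}'; python3 -m jog '{"dp":[[0,0,-10],[0,0,-40],[0,0,-80],[0,0,-120],[0,0,-160],[0,0,-190],[0,0,-200],[0,0,-200]],"twist":[0,0,0,0,0,0,0,0],"claw":[-1,-1,-1,-1,-1,-1,-1,-1]}'
python3 - <<'E'
from h import *
im=eyes.read_camera("wrist")[:,:,::-1].copy()
cv2.imwrite("pics/w11.png",cv2.resize(im[100:360,170:490],None,fx=2.3,fy=2.3,interpolation=cv2.INTER_CUBIC))
s=readout.state();print(s["eef_pos"],s["tcp_rot"]); print(to_tool(428-s["eef_pos"][0],-337-s["eef_pos"][1]))
E
```

```text
t: 27.07
eef_pos: [445.8, 329.6, 27.1]
tcp_rot: [3.142, -0.0, 1.367]
ft_force: [-0.4, -0.2, -0.7]
opening: 0.937
t: 27.73
eef_pos: [446.4, 329.9, 230.4]
tcp_rot: [3.137, -0.004, 1.367]
ft_force: [-0.4, 0.4, -0.3]
opening: 0.999
[445.72462418 329.52300058 228.10331598] [ 3.13998107e+00 -1.44238502e-03  1.36723512e+00]
[-656.34370526  117.38585658   -0.75752481]
```

View pics/w11.png

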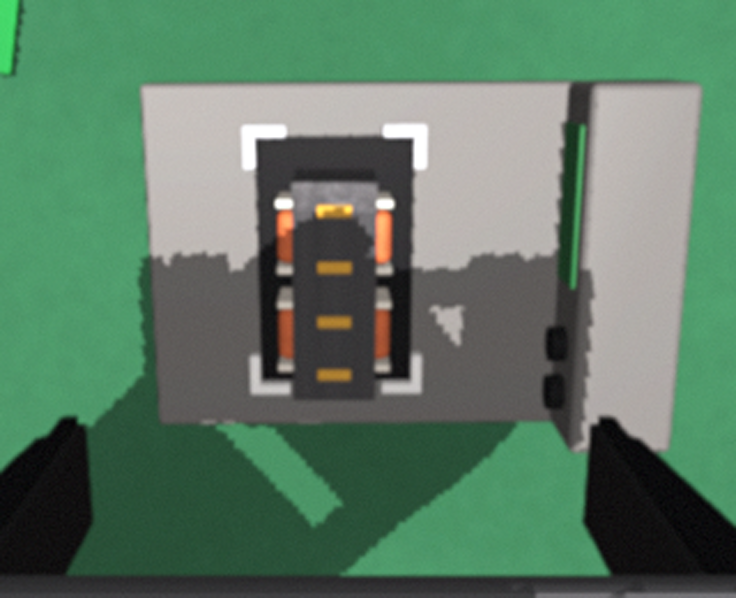

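The transformer sits flat inside all four lips (crop corners (262,148), (408,146), (402,375) and (270,375)). It is square and laterally centred. Now the heatsink goes back first.

```bash
python3 -m jog '{"dp":[[-18,8,0],[-55,25,0],[-92,42,0],[-129,59,0],[-166,76,0],[-203,93,0],[-240,109,0],[-277,126,0]],"twist":[6,13,20,27,34,41,48,55],"claw":[-1,-1,-1,-1,-1,-1,-1,-1]}'
python3 - <<'E'
from h import *
s=readout.state();print(s["eef_pos"],np.degrees(s["tcp_rot"][2])); print(to_tool(428-s["eef_pos"][0],-337-s["eef_pos"][1]))
E
```

```text
t: 28.45
eef_pos: [512.3, 30.9, 225.2]
tcp_rot: [-3.14, 0.003, 0.401]
ft_force: [1.3, 0.6, -1.1]
opening: 1.002
[512.25830055  30.86759669 225.18551415] 22.991505599169855
[-2.21251162e+02  3.05735062e+02  1.57221002e-01]
```

```bash
python3 -m jog '{"dp":[[-23,32,0],[-46,64,0],[-69,96,0],[-92,128,0],[-115,160,0],[-138,192,0],[-161,224,0],[-184,256,0]],"twist":[6,12,17,17,17,17,17,17],"claw":[-1,-1,-1,-1,-1,-1,-1,-1]}'
python3 -m jog '{"dp":[[0,0,0],[0,0,0],[0,0,0]],"twist":[0,0,0],"claw":[-1,-1,-1]}'
python3 - <<'E'
from h import *
s=readout.state();print(s["eef_pos"],np.degrees(s["tcp_rot"][2])); print(to_tool(428-s["eef_pos"][0],-337-s["eef_pos"][1]))
E
```

```text
t: 29.12
eef_pos: [444.1, -276.6, 225.1]
tcp_rot: [-3.139, 0.002, 0.11]
ft_force: [1.7, -0.4, -0.4]
opening: 0.999
t: 29.37
eef_pos: [445.0, -274.6, 225.6]
tcp_rot: [-3.139, 0.002, 0.11]
ft_force: [-1.4, 0.4, -0.2]
opening: 0.998
[ 445.00689814 -274.5697203   225.57559121] 6.291423210895272
[-23.7458812   60.19051387  -0.09784851]
```

```bash
python3 -m jog '{"dp":[[-10,25,0],[-20,50,0],[-24,60,30],[-24,60,60],[-24,60,90],[-24,60,100],[-24,60,100],[-24,60,100]],"twist":[0.3,0.3,0.3,0.3,0.3,0.3,0.3,0.3],"claw":[-1,-1,-1,-1,-1,-1,-1,-1]}'
python3 - <<'E'
from h import *
s=readout.state();print(s["eef_pos"],np.degrees(s["tcp_rot"][2])); print(to_tool(428-s["eef_pos"][0],-337-s["eef_pos"][1]))
E
```

```text
t: 30.03
eef_pos: [429.0, -336.7, 127.5]
tcp_rot: [-3.141, 0.0, 0.107]
ft_force: [0.1, -0.7, -0.1]
opening: 1.0
[ 428.95394066 -336.70514795  127.49437496] 6.115809943734001
[-9.79924433e-01  1.91542691e-01  1.57909383e-04]
```

```bash
python3 -m jog '{"dp":[[-1,0,30],[-1,0,60],[-1,0,85],[-1,0,100],[-1,0,105],[-1,0,105],[-1,0,105],[-1,0,105]],"twist":[0.1,0.1,0.1,0.1,0.1,0.1,0.1,0.1],"claw":[-1,-1,-1,-1,-1,-1,-1,-1]}';python3 -m jog '{"dp":[[0,0,0],[0,0,0],[0,0,0],[0,0,0],[0,0,0],[0,0,0],[0,0,0],[0,0,0]],"twist":[0,0,0,0,0,0,0,0],"claw":[1,1,1,1,1,1,1,1]}'; python3 -m jog '{"dp":[[0,0,0],[0,0,0],[0,0,0],[0,0,-3],[0,0,-20],[0,0,-55],[0,0,-90],[0,0,-110]],"twist":[0,0,0,0,0,0,0,0],"claw":[1,1,1,1,1,1,1,1]}'
```

```text
t: 30.7
eef_pos: [428.1, -338.1, 23.8]
tcp_rot: [3.14, -0.002, 0.104]
ft_force: [0.0, -0.2, 0.7]
opening: 0.996
t: 31.37
eef_pos: [427.4, -337.5, 22.1]
tcp_rot: [-3.141, -0.0, 0.104]
ft_force: [0.1, -0.4, -0.0]
opening: 0.496
t: 32.03
eef_pos: [427.8, -338.0, 135.3]
tcp_rot: [3.14, -0.002, 0.104]
ft_force: [0.4, -0.7, -0.9]
opening: 0.462
```

```bash
python3 -m jog '{"dp":[[9,-17,0],[25,-48,0],[43,-82,0],[61,-116,0],[79,-150,0],[97,-184,0],[115,-218,0],[133,-252,0]],"twist":[0,0,0,0,0,0,0,0],"claw":[1,1,1,1,1,1,1,1]}';python3 -m jog '{"dp":[[18,-34,0],[34,-64,0],[45,-83,0],[52,-93,0],[54,-97,0],[54,-97,0],[54,-97,0],[54,-97,0]],"twist":[0,0,0,0,0,0,0,0],"claw":[1,1,1,1,1,1,1,1]}'
python3 - <<'E'
from h import *
s=readout.state();print(s["eef_pos"],np.degrees(s["tcp_rot"][2])); print(to_tool(577-s["eef_pos"][0],29-s["eef_pos"][1]))
E
```

```text
t: 32.7
eef_pos: [533.9, -71.2, 132.4]
tcp_rot: [-3.142, -0.0, 0.103]
ft_force: [0.9, -1.2, -0.4]
opening: 0.463
t: 33.37
eef_pos: [576.9, 27.7, 132.1]
tcp_rot: [-3.142, 0.0, 0.102]
ft_force: [-0.7, 1.0, -1.7]
opening: 0.461
[576.85778015  27.6571214  132.1459123 ] 5.858252838370221
[ 2.78541669e-01 -1.32134929e+00 -9.06994385e-05]
```

```bash
python3 -m jog '{"dp":[[0,-1,25],[0,-1,55],[0,-1,80],[0,-1,95],[0,-1,102],[0,-1,105],[0,-1,107],[0,-1,108]],"twist":[-0.2,-0.2,-0.2,-0.2,-0.2,-0.2,-0.2,-0.2],"claw":[1,1,1,1,1,1,1,1]}'; python3 -m jog '{"dp":[[0,0,0],[0,0,0.5],[0,0,1],[0,0,1.5],[0,0,2],[0,0,2.4],[0,0,2.4],[0,0,2.4]],"twist":[0,0,0,0,0,0,0,0],"claw":[1,1,1,1,1,1,1,1]}'
```

```text
t: 34.03
eef_pos: [577.6, 29.5, 24.8]
tcp_rot: [3.141, -0.001, 0.107]
ft_force: [0.5, -0.1, -1.5]
opening: 0.461
t: 34.7
eef_pos: [577.3, 30.0, 22.1]
tcp_rot: [-3.142, -0.0, 0.107]
ft_force: [-1.1, 0.7, 3.9]
opening: 0.462
```

Contact is made, but it stands 1.2 mm too far in y. I'll lift slightly and correct before releasing.

```bash
python3 -m jog '{"dp":[[0,0,-3],[0,0,-3],[-0.3,1.2,-3],[-0.3,1.2,-3],[-0.3,1.2,-3],[-0.3,1.2,-1.5],[-0.3,1.2,-0.5],[-0.3,1.2,0]],"twist":[0,0,0,0,0,0,0,0],"claw":[1,1,1,1,1,1,1,1]}';python3 -m jog '{"dp":[[0,0,0],[0,0,0],[0,0,0]],"twist":[0,0,0],"claw":[1,1,1]}'
```

```text
t: 35.37
eef_pos: [577.0, 28.7, 22.0]
tcp_rot: [-3.142, -0.0, 0.107]
ft_force: [-3.6, -0.5, 13.1]
opening: 0.458
t: 35.62
eef_pos: [577.0, 28.7, 22.0]
tcp_rot: [-3.142, -0.0, 0.107]
ft_force: [-1.3, -0.1, 5.7]
opening: 0.459
```

```bash
python3 -m jog '{"dp":[[0,0,-0.3],[0,0,-0.3],[0,0,-0.3],[0,0,-0.3],[0,0,-0.3],[0,0,-0.3],[0,0,-0.3],[0,0,-0.3]],"twist":[0,0,0,0,0,0,0,0],"claw":[0,-0.5,-1,-1,-1,-1,-1,-1]}'; python3 -m jog '{"dp":[[0,0,-10],[0,0,-40],[0,0,-80],[0,0,-120],[0,0,-160],[0,0,-190],[0,0,-200],[0,0,-200]],"twist":[0,0,0,0,0,0,0,0],"claw":[-1,-1,-1,-1,-1,-1,-1,-1]}'; python3 -m jog '{"dp":[[-8,35,0],[-16,70,0],[-24,105,0],[-32,140,0],[-40,175,0],[-48,210,0],[-56,245,0],[-64,280,0]],"twist":[-6,-13,-20,-27,-34,-41,-48,-55],"claw":[-1,-1,-1,-1,-1,-1,-1,-1]}'
python3 - <<'E'
from h import *
s=readout.state();print(s["eef_pos"],np.degrees(s["tcp_rot"][2])); print(to_tool(535.3-s["eef_pos"][0],-328.1-s["eef_pos"][1]))
E
```

```text
t: 36.28
eef_pos: [577.0, 28.7, 22.0]
tcp_rot: [-3.142, -0.0, 0.107]
ft_force: [-0.2, -0.5, -0.4]
opening: 0.934
t: 36.95
eef_pos: [577.7, 28.7, 225.4]
tcp_rot: [3.141, -0.005, 0.107]
ft_force: [0.0, 0.5, -0.4]
opening: 1.0
t: 37.62
eef_pos: [542.2, -258.0, 220.2]
tcp_rot: [-3.139, -0.0, 1.073]
ft_force: [0.7, 0.4, -0.1]
opening: 0.997
[ 542.17992741 -258.00353545  220.20699837] 61.484378083880195
[-64.87731453  27.41847951  -0.09372341]
```

```bash
python3 -m jog '{"dp":[[-30,13,0],[-50,22,0],[-62,26,0],[-62,26,0],[-62,26,0],[-62,26,40],[-62,26,70],[-62,26,80]],"twist":[-7,-14,-21,-28,-35,-35,-35,-35],"claw":[-1,-1,-1,-1,-1,-1,-1,-1]}'; python3 -m jog '{"dp":[[0,0,0],[0,0,0],[0,0,0]],"twist":[0,0,0],"claw":[-1,-1,-1]}'
python3 - <<'E'
from h import *
s=readout.state();print(s["eef_pos"],np.degrees(s["tcp_rot"][2])); print(to_tool(535.3-s["eef_pos"][0],-328.1-s["eef_pos"][1]))
E
```

```text
t: 38.28
eef_pos: [534.0, -322.0, 136.4]
tcp_rot: [-3.136, -0.006, 1.678]
ft_force: [-0.0, 0.4, -0.7]
opening: 0.999
t: 38.53
eef_pos: [536.7, -323.7, 143.3]
tcp_rot: [3.14, 0.001, 1.678]
ft_force: [-1.4, -0.4, 0.8]
opening: 1.001
[ 536.70402207 -323.74983371  143.28544023] 96.13925097002775
[-4.17506194e+00 -1.86120350e+00  2.01388169e-03]
```

```bash
python3 -m jog '{"dp":[[-4,-2,0],[-4,-2,0],[-4,-2,30],[-4,-2,60],[-4,-2,70],[-4,-2,70],[-4,-2,70],[-4,-2,70]],"twist":[-0.2,-0.2,-0.2,-0.2,-0.2,-0.2,-0.2,-0.2],"claw":[-1,-1,-1,-1,-1,-1,-1,-1]}'
python3 - <<'E'
from h import *
s=readout.state();print(s["eef_pos"],np.degrees(s["tcp_rot"][2])); print(to_tool(535.3-s["eef_pos"][0],-328.1-s["eef_pos"][1]))
E
```

```text
t: 39.2
eef_pos: [535.3, -328.1, 73.7]
tcp_rot: [3.14, 0.001, 1.681]
ft_force: [-1.3, 0.9, 0.2]
opening: 0.999
[ 535.29048554 -328.13485002   73.67724404] 96.33728471167662
[ 3.35868057e-02  1.33031654e-02 -2.78852707e-05]
```

```bash
python3 -m jog '{"dp":[[0,0,20],[0,0,40],[0,0,48],[0,0,51],[0,0,51],[0,0,51],[0,0,51],[0,0,51]],"twist":[0,0,0,0,0,0,0,0],"claw":[-1,-1,-1,-1,-1,-1,-1,-1]}';python3 -m jog '{"dp":[[0,0,0],[0,0,0],[0,0,0],[0,0,0],[0,0,0],[0,0,0],[0,0,0],[0,0,0]],"twist":[0,0,0,0,0,0,0,0],"claw":[1,1,1,1,1,1,1,1]}'; python3 -m jog '{"dp":[[0,0,0],[0,0,0],[0,0,0],[0,0,-3],[0,0,-20],[0,0,-55],[0,0,-90],[0,0,-110]],"twist":[0,0,0,0,0,0,0,0],"claw":[1,1,1,1,1,1,1,1]}'
```

```text
t: 39.87
eef_pos: [534.9, -327.8, 22.0]
tcp_rot: [3.141, 0.001, 1.681]
ft_force: [0.7, 0.7, 0.4]
opening: 0.996
t: 40.53
eef_pos: [534.6, -327.6, 20.9]
tcp_rot: [3.142, -0.0, 1.681]
ft_force: [-0.3, 0.4, 0.3]
opening: 0.496
t: 41.2
eef_pos: [535.2, -328.0, 134.5]
tcp_rot: [3.139, 0.002, 1.681]
ft_force: [0.3, -0.9, -0.5]
opening: 0.458
```

```bash
python3 -m jog '{"dp":[[20,3,0],[55,10,0],[95,17,0],[135,24,0],[175,31,0],[215,38,0],[255,45,0],[295,52,0]],"twist":[0,0,0,0,0,0,0,0],"claw":[1,1,1,1,1,1,1,1]}'; python3 -m jog '{"dp":[[40,7,0],[75,13,0],[97,17,0],[106,19,0],[108,19,0],[108,19,0],[108,19,0],[108,19,0]],"twist":[0,0,0,0,0,0,0,0],"claw":[1,1,1,1,1,1,1,1]}'
python3 - <<'E'
from h import *
s=readout.state();print(s["eef_pos"],np.degrees(s["tcp_rot"][2])); print(to_tool(561.6-s["eef_pos"][0],80.7-s["eef_pos"][1]))
E
```

```text
t: 41.87
eef_pos: [553.4, -26.8, 131.3]
tcp_rot: [3.141, 0.0, 1.681]
ft_force: [1.1, 0.1, -1.2]
opening: 0.46
t: 42.53
eef_pos: [560.7, 79.4, 131.1]
tcp_rot: [-3.142, 0.0, 1.68]
ft_force: [0.6, 0.8, -0.5]
opening: 0.456
[560.70862639  79.44364865 131.05459532] 96.24675599217858
[ 1.15190087e+00  1.02278541e+00 -1.08734983e-04]
```

```bash
python3 -m jog '{"dp":[[0,1,25],[0,1,55],[0,1,80],[0,1,92],[0,1,98],[0,1,98],[0,1,98],[0,1,98]],"twist":[0,0,0,0,0,0,0,0],"claw":[1,1,1,1,1,1,1,1]}'
python3 - <<'E'
from h import *
s=readout.state();print(s["eef_pos"],np.degrees(s["tcp_rot"][2])); print(to_tool(561.6-s["eef_pos"][0],80.7-s["eef_pos"][1]))
E
```

```text
t: 43.2
eef_pos: [562.2, 80.6, 34.1]
tcp_rot: [3.14, 0.0, 1.681]
ft_force: [-0.9, 0.5, -0.4]
opening: 0.462
[562.24945791  80.56353042  34.07090494] 96.30851811843559
[ 0.207007   -0.63052879 -0.00103221]
```

```bash
python3 -m jog '{"dp":[[0,-0.3,4],[0,-0.3,8],[0,-0.3,10],[0,-0.3,11],[0,-0.3,11.5],[0,-0.3,12],[0,-0.3,12],[0,-0.3,12]],"twist":[0,0,0,0,0,0,0,0],"claw":[1,1,1,1,1,1,1,1]}';python3 -m jog '{"dp":[[0,0,0.5],[0,0,1],[0,0,1],[0,0,1]],"twist":[0,0,0,0],"claw":[1,1,1,1]}'
```

```text
t: 43.87
eef_pos: [561.4, 80.9, 21.1]
tcp_rot: [3.141, -0.0, 1.681]
ft_force: [0.1, 0.3, -0.3]
opening: 0.46
t: 44.2
eef_pos: [561.5, 80.9, 20.9]
tcp_rot: [3.141, -0.0, 1.681]
ft_force: [-2.7, -0.7, 10.3]
opening: 0.461
```

Contact at (561.5, 80.9), on target. Releasing, rising and taking a last look.

```bash
python3 -m jog '{"dp":[[0,0,-0.6],[0,0,-0.6],[0,0,-0.6],[0,0,-0.6],[0,0,-0.6],[0,0,-0.6],[0,0,-0.6],[0,0,-0.6]],"twist":[0,0,0,0,0,0,0,0],"claw":[0,-0.5,-1,-1,-1,-1,-1,-1]}'; python3 -m jog '{"dp":[[0,0,-10],[0,0,-40],[0,0,-80],[0,0,-120],[0,0,-160],[0,0,-200],[0,0,-240],[0,0,-271]],"twist":[0,0,0,0,0,0,0,0],"claw":[-1,-1,-1,-1,-1,-1,-1,-1]}';python3 -m jog '{"dp":[[0,0,0],[0,0,0],[0,0,0],[0,0,0]],"twist":[0,0,0,0],"claw":[-1,-1,-1,-1]}'
python3 - <<'E'
from h import *
im=eyes.read_camera("wrist")[:,:,::-1].copy();s=readout.state();print(s["eef_pos"],s["tcp_rot"])
b=cv2.resize(im,None,fx=1.25,fy=1.25,interpolation=cv2.INTER_CUBIC)[170:450,255:585]
sd=eyes.read_camera("side")[:,:,::-1][90:330,160:480]
b=cv2.resize(b,(400,340));a=cv2.resize(cv2.imread("pics/w1.png")[170:450,255:585],(400,340))
cv2.imwrite("pics/fin.png",np.vstack([np.hstack([a,b]),cv2.resize(sd,(800,260)) if 0 else np.hstack([cv2.resize(sd,(347,260)),np.zeros((260,453,3),np.uint8)])]))
E
```

```text
t: 44.87
eef_pos: [561.4, 80.9, 20.6]
tcp_rot: [-3.142, -0.0, 1.681]
ft_force: [-0.2, -0.1, -0.1]
opening: 0.933
t: 45.53
eef_pos: [561.1, 80.9, 296.0]
tcp_rot: [3.138, 0.0, 1.681]
ft_force: [0.8, -0.3, 0.4]
opening: 0.999
t: 45.87
eef_pos: [560.7, 80.8, 290.5]
tcp_rot: [-3.139, -0.0, 1.681]
ft_force: [-1.2, 0.5, 0.2]
opening: 1.004
[560.86545682  80.81876219 290.34404206] [-3.13917338e+00 -2.81181072e-04  1.68137507e+00]
```

View pics/fin.png

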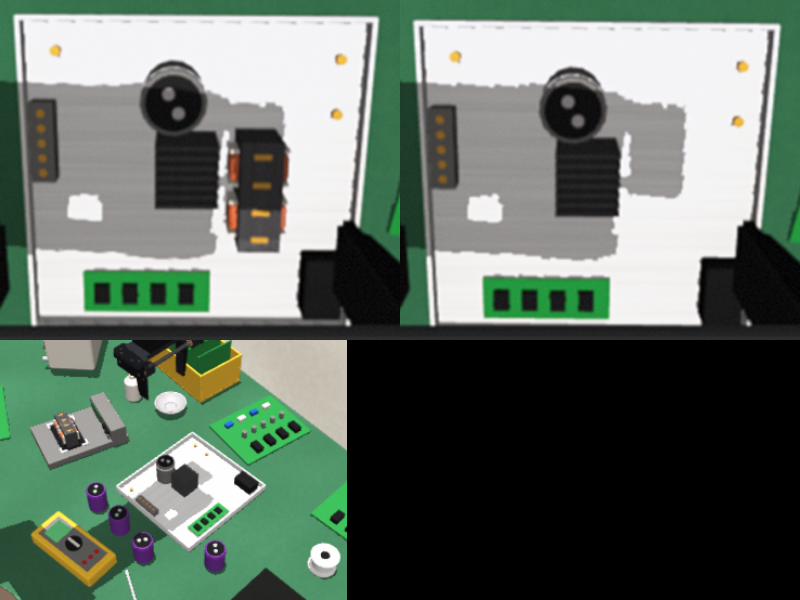

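Left is before, right is after. The capacitor moved from (174,101) to (173,109) and the heatsink's lower edge from row 208 to 216, while the fixed parts shifted down about 7 px because the camera moved. Everything is back in place and upright.

```bash
python3 -c "
from cell import job_done; print(job_done())"
```

```text
the job is handed in; nothing more can be done
None
```

The job is done and handed in, at about 46 s on the robot's clock. I parked the capacitor and then the heatsink on the mat, set the transformer in the tester, and put the heatsink and then the capacitor back.

**Transformer:** The check after release showed it flat inside all four corner lips, square, with its long side along the display box. It is centred crosswise, but lengthwise it looked about 3 mm toward the tester's −y end. There is roughly 10 mm of room each way, so I left it.

**Capacitor and heatsink:** A before-and-after picture shows both upright and square, within about 1 mm of where they stood. The heatsink first came down 1.2 mm off, so I lifted it slightly and corrected it before release.

**Handling:** Each part was lowered until it touched and only then released. The highest wrist force I read was about 13 N. The spool and bottle look undisturbed in the last side view, though the gripper hides part of the bottle.

**Disagreement:** The wrist camera's calibration disagreed with what I saw between the fingers by 2–3 mm. I relied on the finger view and the recorded grasp poses for putting the two parts back.

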